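# Stack the pad tins and hold the column down on its sprung stand

## Robot

A 7-joint arm with a two-finger parallel gripper is mounted at the origin on the work surface. World frame = base frame: x ahead of the robot, y to its left, z up, the work surface at z = 0. Lengths are in mm, angles in rad, forces in N, time in s.
With the tool pointing down it reaches from about 425 to 925 mm from the base axis. Payload 6.8 kg.
Tool frame: the origin (TCP) lies at the very end of the fingers, on their centre line; the grasp point (between the pads) lies 19 mm behind it; x points along the fingers, y is the direction in which the jaws open and shut, and the axes are right-handed (so a half turn about x gives the same grasp; the last joint's range is limited). The gripper opens to 85 mm and grips with 20 to 120 N. Pads are 22 mm wide; open, the fingers measure 114 mm over their backs; the gripper's body (76 mm by 85 mm) begins 54 mm behind the grasp point. The pads swing forward as they close: fully open they stand 13 mm farther back than shut.
Start: joints at [-1.347, 0.477, 0.022, 1.555, -0.011, 1.109, -0.083], TCP at [219.875, 638.202, 231.308] pointing down, gripper open.
Joint ranges: [-2.96, 2.96], [-0.34, 2.1], [-1.41, 1.46], [0.24, 2.44], [-1.37, 4.51], [0.17, 1.92], [-2.96, 2.96]. Speed limits (rad/s): [2.39, 2.39, 3.14, 3.14, 3.14, 3.14, 3.14].

## Interface

Orientations are given as a unit quaternion [x, y, z, w].
In Python, from workcell import robot gives the robot as it stands. The module is installed in compiled form; this text tells all that it offers.
- The arm moves only by the tool jog_arm, never from a script. Its argument "motion" is a list of rows, each an object with "hand": the gripper command: -1 is fully open, 1 is shut, values between are in proportion; "dp": the shift along the tool's x, y, z in units of 0.08 m (1.0 is 0.08 m), a list of three; "dr": the turn, a rotation vector about the tool's x, y, z in units of 90 degrees (1.0 is 90 degrees), a list of three. A call has exactly 10 rows; each row is the pose to reach, as a shift and turn from the pose commanded when the call began, along the tool's axes at that moment; what a row does not reach only later rows make up. A row lasts 1/10 s, in which the tool goes at most 50 mm and 8.59 degrees, less where a joint would pass 70% of its speed; a pose out of reach is approached as far as the arm can. A call with a number of a shift or a turn outside -1 to 1 is refused whole. A call with a gripper value outside its range is refused whole. The fingers move at their own pace and stop on an object; "squeeze" is the grip in N (left out, the last holds). Time passes only in rows, so rows that repeat a pose let the fingers close, or fill a call up. It gives the time, the measured TCP pose, the force and the opening at its end, in the units of the state.
- robot.state(): the state, without advancing time (a new reading comes with each control period).
- robot.get_image(name): name is "side" or "top"; returns the picture (420x560x3 uint8, red, green, blue); there is no depth.
- robot.camera_info(name): a dict with "vfov" (degrees; the focal length in pixels is half the picture's height over the tangent of half this angle, whatever the lens; pixels are square), "cx", "cy" (the principal point, pixels), "k1" (the pictures are not rectified: a ray, as slopes to the right and down, at radius r is drawn at 1 + k1 r^2 times it, then the intrinsics apply), "world_from_camera" (4x4, takes a point from camera to world coordinates). Camera axes: x right, y up, looking along -z (the intrinsics and any distortion apply to the point x, -y, -z); pixel columns grow to the right and rows downward; lengths in mm; the calibration is good to about 2 mm. A picture is of the moment at which its call begins. camera_info takes no time and is no camera call.
- robot.finish_job(): hands the job in, once; it reports no verdict.
The state is a dict: "time": time; "joint_pos": joint angles; "qd": joint speeds; "tau": joint torques, N m; "tool_pos": TCP position; "tool_rot": TCP orientation; "ft_force": force on the tool from outside, world axes, zero at the start; "torque": the same for the moment, N m; "width": finger opening in mm.
Only numpy, scipy, OpenCV 4.12 (cv2) and the standard library are available. Lean on these libraries where they do the work, as an engineer would, in place of code of your own. Each camera call takes 0.05 s, during which the arm holds its last target. There are 200 camera calls.

## Task

Stack the deep pad tin squarely on the tin that stands on the sprung seat and let go of it, then put the shallow tin squarely on top. Then be my third hand: press the column straight down, with about 10 newtons, so that the seat's brass pointer stands between the two black marks on the gauge post, never bottoming the spring, and finish while still holding it there with a steady push, so that I can swing the wire bail over and latch it. Leave the neck, the key cups and the pad slick where they lie.

Things in the scene. Friction and masses are not known exactly. Their poses are not given: they have to be found in the camera images.
- base_tin_center (a point): The middle-height pad tin, plain dark steel, closed lid, 56 x 84 x 30 mm, about 0.09 kg, loose on the sprung seat with its long side roughly along the seat's long side. Its origin is its centre, half-way up; x runs along the 56 mm side, y along the 84 mm side, z up through the lid.
- deep_tin_center (a point): The deep pad tin, the tallest: plain dark steel, closed flat lid, 56 x 84 x 44 mm, about 0.12 kg, on the counter. Its origin is its centre, half-way up; x runs along the 56 mm side, y along the 84 mm side, z up through the lid.
- shallow_tin_center (a point): The shallow pad tin, the lowest: plain dark steel, closed flat lid, 56 x 84 x 26 mm, about 0.07 kg, on the counter. Its origin is its centre, half-way up; x runs along the 56 mm side, y along the 84 mm side, z up through the lid.
- seat_top (a point): Centre of the top face of the sprung seat, a steel plate 70 x 100 x 8 mm on two springs over an oak base 130 x 150 x 40 mm fixed to the counter; 78 mm above the counter when up. x along the 70 mm side, y along the 100 mm side towards the gauge post, z up. The white gauge post (8 x 18 mm) stands 67 mm from the seat's centre along y and reaches 102 mm above the counter; a wire bail lies folded on the counter to 153 mm along +x.
- seat (a joint): How far the seat has been pressed down, m: 0 up (as at the start), 0.028 bottomed. The pointer stands between the black marks from 0.009 to 0.021; half-way is 0.015. The spring holds about 5 N before it yields (the three tins' own weight, about 3 N, does not move it), then gives 0.5 N per mm: with the column on it a push of about 10 N brings it to 0.015, 7 N to 0.009, 13 N to 0.021.
- neck: A lacquered brass saxophone neck, a curved tube 22 mm thick and about 200 mm long, lying on the counter; bystander.
- cup0: A brass key cup with a cork pad, 34 mm across, 12 mm high with a 40 mm arm; bystander.
- cup1: A second key cup like the first; bystander.
- slick: A chrome pad slick, a flat spatula 160 mm long, up to 5 mm thick; bystander.
Not all that is in view belongs to the job. What is shaped like the part that bears shallow_tin_center but blue is not meant.

How it is judged (in metres and radians):
On the way, in this order (a step that is already met when the one before it is completed fails the run):
1. the deep tin stands squarely on the base tin, let go (horizontal distance between base_tin_center and seat_top below 0.02 m and angle between each of base_tin_center, deep_tin_center's own z axis and vertical below 0.1 rad and z of base_tin_center in the frame of seat_top between 0.011 and 0.019 m and horizontal distance between deep_tin_center and base_tin_center below 0.01 m and angle between the x axis of deep_tin_center and the x axis of base_tin_center, either way round below 0.15 rad and z of deep_tin_center in the frame of base_tin_center between 0.033 and 0.041 m and contact force between deep_tin and the fingers below 0.1 N), for 0.2 s.
2. the shallow tin stands squarely on the deep one (horizontal distance between base_tin_center and seat_top below 0.02 m and angle between each of base_tin_center, deep_tin_center, shallow_tin_center's own z axis and vertical below 0.1 rad and z of base_tin_center in the frame of seat_top between 0.011 and 0.019 m and horizontal distance between deep_tin_center and base_tin_center below 0.01 m and angle between the x axis of deep_tin_center and the x axis of base_tin_center, either way round below 0.15 rad and z of deep_tin_center in the frame of base_tin_center between 0.033 and 0.041 m and horizontal distance between shallow_tin_center and deep_tin_center below 0.01 m and angle between the x axis of shallow_tin_center and the x axis of deep_tin_center, either way round below 0.15 rad and z of shallow_tin_center in the frame of deep_tin_center between 0.031 and 0.039 m), for 0.2 s.
At the end, for the whole second after the job is handed in: Column on the seat: base, deep, shallow tin, each within 10 mm and 0.15 rad of square on the one below, upright within 0.1 rad, base within 20 mm of the seat's centre; the robot presses the shallow tin (over 2 N) and keeps the seat steady, 8 to 22 mm down, through the last second (all of step 2 and value of joint seat between 0.008 and 0.022 m and velocity of joint seat between -0.01 and 0.01 m/s and (contact force between shallow_tin and the fingers above 2 N or contact force between shallow_tin and the arm above 2 N)); the arm keeps its last pose, push and grip.
It fails at once if the neck was moved more than 30 mm (distance of neck from where it was at the start of the episode above 0.03 m).
It fails at once if the first key cup was moved more than 30 mm (distance of cup0 from where it was at the start of the episode above 0.03 m).
It fails at once if the second key cup was moved more than 30 mm (distance of cup1 from where it was at the start of the episode above 0.03 m).
It fails at once if the pad slick was moved more than 30 mm (distance of slick from where it was at the start of the episode above 0.03 m).
It fails at once if the seat's spring was bottomed (value of joint seat above 0.0265 m).
It also fails if it takes over 64 s, if anything falls off the work surface, if the arm or the gripper's body presses on something with over 40 N, if the wrist force passes 120 N, or if a joint passes its speed limit or range.

## Working session

There is one attempt and no reset: what is moved stays moved. The work goes in short steps, Python scripts to look and compute and a tool call to move; the robot and the scene stay as the last step left them, time stands still between calls to the robot, and variables do not carry over. Pictures are saved under pics/ and viewed, about 8 in all and at most 12, crops included, and the job is handed in when it is done.

Besides the shell and the picture viewer there is one more tool, called as name(argument=value, ...) on one line, values as JSON. jog_arm: Moves the arm, as the interface text tells. Its arguments: {"type":"object","properties":{"motion":{"type":"array","items":{"type":"object","properties":{"hand":{"type":"number"},"dp":{"type":"array","items":{"type":"number","minimum":-1,"maximum":1}},"dr":{"type":"array","items":{"type":"number","minimum":-1,"maximum":1}}}}},"squeeze":{"type":"number"}},"required":["motion"]}

```bash
mkdir -p pics
cat > h.py <<'E'
import numpy as np, cv2
from workcell import robot
def K(n):
    c=robot.camera_info(n); f=210/np.tan(np.radians(c['vfov']/2)); return c,f
def ray(n,u,v):
    c,f=K(n); d=np.array([(u-c['cx'])/f,(v-c['cy'])/f]); s=d.copy()
    for _ in range(30): s=d/(1+c['k1']*(s@s))
    T=np.array(c['world_from_camera']); return T[:3,3],T[:3,:3]@np.array([s[0],-s[1],-1])
def at(n,u,v,z):
    o,r=ray(n,u,v); return (o+r*(z-o[2])/r[2])[:2]
def proj(n,p):
    c,f=K(n); T=np.array(c['world_from_camera']); q=T[:3,:3].T@(np.array(p)-T[:3,3])
    s=np.array([q[0],-q[1]])/-q[2]; s=s*(1+c['k1']*(s@s)); return s*f+[c['cx'],c['cy']]
def snap(n,f,box=None,k=1):
    im=robot.get_image(n)[:,:,::-1]
    if box: x0,y0,x1,y1=box; im=im[y0:y1,x0:x1]
    cv2.imwrite('pics/'+f,cv2.resize(im,None,fx=k,fy=k,interpolation=cv2.INTER_CUBIC))
E
python3 - <<'E'
from h import *
a=robot.get_image('top');b=robot.get_image('side')
cv2.imwrite('pics/t0.png',a[:,:,::-1]);cv2.imwrite('pics/s0.png',b[:,:,::-1])
for n in('top','side'): print(robot.camera_info(n))
print(robot.state())
E
```

```text
{'vfov': 43.0129664439585, 'cx': 281.9034348649853, 'cy': 202.10562061784222, 'k1': -0.08029412607604997, 'world_from_camera': array([[ 1.32185617e-02,  9.76963037e-01, -2.12998811e-01,
         2.76781707e+02],
       [-9.99911157e-01,  1.25493950e-02, -4.49341594e-03,
         3.07146678e+01],
       [-1.71689507e-03,  2.13039284e-01,  9.77042126e-01,
         1.40708789e+03],
       [ 0.00000000e+00,  0.00000000e+00,  0.00000000e+00,
         1.00000000e+00]])}
{'vfov': 53.23364574241775, 'cx': 277.91753491196715, 'cy': 203.2110354958393, 'k1': -0.09902605390171973, 'world_from_camera': array([[ 9.78291366e-01,  1.25908942e-01, -1.64599334e-01,
         3.59725789e+02],
       [-2.07226314e-01,  6.01273586e-01, -7.71704172e-01,
        -9.21321001e+02],
       [ 1.80477590e-03,  7.89060843e-01,  6.14312404e-01,
         8.43358147e+02],
       [ 0.00000000e+00,  0.00000000e+00,  0.00000000e+00,
         1.00000000e+00]])}
{'time': 0.1, 'joint_pos': array([-1.34708351,  0.47766994,  0.02233193,  1.55631515, -0.0115008 ,
        1.10930334, -0.08312327]), 'qd': array([-0.00022388, -0.00094065, -0.00128685, -0.00220169,  0.00015065,
       -0.00011462, -0.00080189]), 'tau': array([ 4.61254822e-03, -5.97755349e+01,  1.61378793e+00, -2.81950843e+01,
        1.28964198e-02,  4.97551955e-03, -2.27175292e-05]), 'tool_pos': array([219.72094464, 637.69440065, 230.47037914]), 'tool_rot': array([ 0.11622222,  0.697452  , -0.11732553,  0.6973434 ]), 'ft_force': array([ 0.84889126, -0.66438731,  0.09895721]), 'torque': array([ 0.00726626, -0.01120673, -0.00048788]), 'width': 85.396942430603}
```

View pics/t0.png

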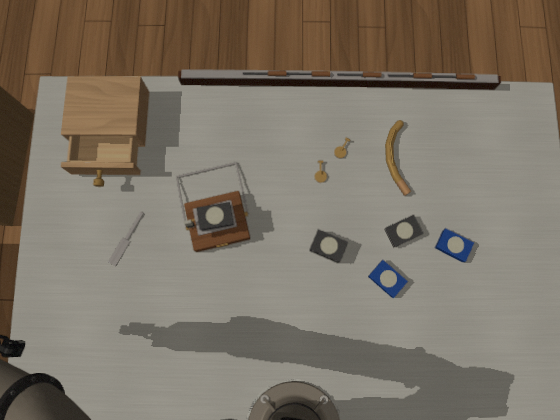

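View pics/s0.png

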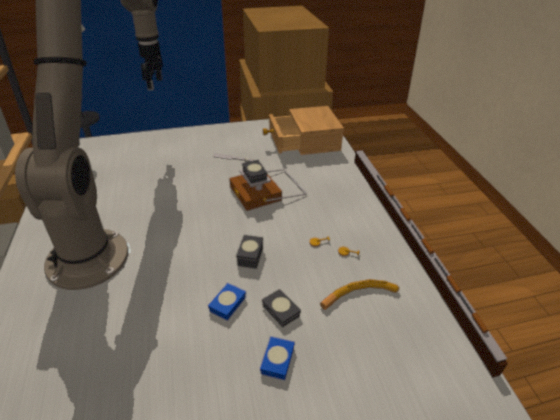

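The top view shows dark tins at (329,246) and (404,231), blue decoys at (455,245) and (388,279), and the base tin on the seat at (215,216). In the side view the dark tins are at (250,250), which looks deeper, and (281,307), which looks lower. The bystanders are the cups at (321,175)/(340,152), the neck at (397,157) and the slick at (127,238). I'll check the choice in close crops.

Run:
```python
import cv2,numpy as np
t=cv2.imread('pics/t0.png');s=cv2.imread('pics/s0.png')
c=lambda i,x,y,w,h,k:cv2.resize(i[y:y+h,x:x+w],None,fx=k,fy=k,interpolation=cv2.INTER_CUBIC)
L=(c(t,175,185,80,72,5),c(t,300,205,133,72,3))
a=np.hstack([c(t,175,185,80,72,5),c(t,305,210,80,72,5)]);b=np.hstack([c(t,370,195,80,72,5),c(s,225,225,80,72,5)])
cv2.imwrite('pics/c1.png',cv2.convertScaleAbs(cv2.resize(np.vstack([a,b]),(667,600)) if 0 else np.vstack([a,b])[:720],alpha=1.6)[:600] if 0 else cv2.convertScaleAbs(cv2.resize(np.vstack([a,b]),None,fx=.83,fy=.83),alpha=1.7))
d=np.hstack([c(s,255,275,80,72,5),c(s,220,150,80,72,5)])
cv2.imwrite('pics/c2.png',cv2.convertScaleAbs(d,alpha=1.7))
```

```text
(no output)
```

View pics/c1.png

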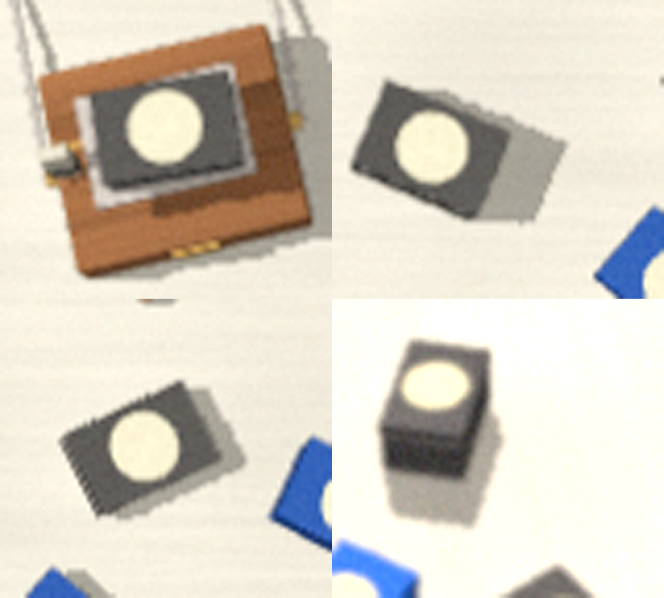

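View pics/c2.png

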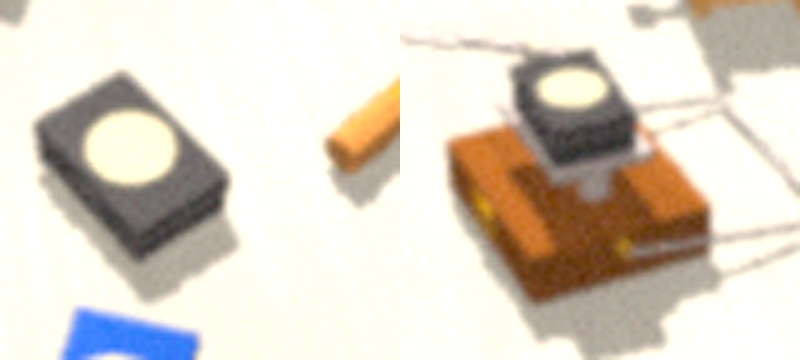

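Panel 2 and the side crop show the deep tin at top-view (329,246). The low one at (404,231) is the shallow tin, plain dark and not blue. Next I'll measure lid disc centres in both views and lid axes from the corners.

```bash
cat >> h.py <<'E'
def blob(im,u,v):
    # label disc: connected bright comp at (u,v); dark rect around
    g=cv2.cvtColor(im,cv2.COLOR_RGB2GRAY).astype(int); g0=g[v-1:v+2,u-1:u+2].mean()
    w=im[v-18:v+19,u-18:u+19]; m=(g[v-18:v+19,u-18:u+19]>g0*.65).astype(np.uint8)
    n,l,st,c=cv2.connectedComponentsWithStats(m,connectivity=4); k=l[18,18]
    return c[k]+[u-18,v-18],st[k,4]
def tri(n1,a,n2,b):
    o1,r1=ray(n1,*a);o2,r2=ray(n2,*b); s=np.linalg.lstsq(np.c_[r1,-r2],o2-o1,rcond=None)[0]
    return (o1+r1*s[0]+o2+r2*s[1])/2, np.linalg.norm(o1+r1*s[0]-o2-r2*s[1])
E
python3 - <<'E'
from h import *
t=cv2.imread('pics/t0.png')[:,:,::-1];s=cv2.imread('pics/s0.png')[:,:,::-1]
for nm,a,b,z in(('base',(215,216),(255,171),108),('deep',(329,246),(250,246),44),('shal',(404,231),(281,305),26)):
    ca,A=blob(t,*a);cb,B=blob(s,*b)
    print(nm,ca,A,cb,B,at('top',*ca,z),at('side',*cb,z),tri('top',ca,'side',cb))
def ang(q,z,o):
    q=np.array([at('top',x/4.15+o[0],y/4.15+o[1],z) for x,y in q]); 
    e=[q[(i+1)%4]-q[i] for i in range(4)]
    print(q.round(),q.mean(0),[ (np.linalg.norm(v).round(1),np.degrees(np.arctan2(v[1],v[0])).round(1)) for v in e])
ang([(387,80),(510,130),(472,218),(352,170)],44,(305-80,210))
ang([(61,437),(183,381),(221,460),(100,516)],26,(370,195-72))
ang([(90,94),(231,72),(242,165),(107,187)],108,(175,185))
ang([(75,97),(235,64),(255,172),(97,206)],78,(175,185))
ang([(40,75),(265,25),(312,222),(85,277)],40,(175,185))
E
```

```text
base [214.26953125 215.06640625] 256 [255.36131013 168.13510747] 977 [524.85929209 204.34941727] [523.93625974 196.20108633] (array([525.60261575, 205.12555032, 102.18849512]), np.float64(0.720100002593511))
deep [328.68595041 245.08677686] 242 [249.48076923 245.44230769] 156 [462.21831019 -84.9711391 ] [458.08959153 -86.22421091] (array([460.26026767, -85.04203061,  43.16554915]), np.float64(4.1055784610952175))
shal [404.31696429 230.08928571] 224 [280.60273973 304.02739726] 219 [ 506.59877755 -286.21710561] [ 502.27530741 -287.04998819] (array([ 504.55256297, -286.27304689,   25.33036245]), np.float64(4.256893969753778))
[[ 503.  -58.]
 [ 473. -135.]
 [ 418. -111.]
 [ 446.  -36.]] [459.92017058 -84.92086576] [(np.float64(82.4), np.float64(-111.8)), (np.float64(60.1), np.float64(156.3)), (np.float64(79.5), np.float64(68.7)), (np.float64(60.7), np.float64(-20.9))]
[[ 511. -234.]
 [ 548. -314.]
 [ 497. -336.]
 [ 461. -258.]] [ 504.11421111 -285.52131294] [(np.float64(87.7), np.float64(-64.9)), (np.float64(55.5), np.float64(-156.2)), (np.float64(86.5), np.float64(115.0)), (np.float64(55.3), np.float64(25.0))]
[[543. 249.]
 [558. 165.]
 [501. 156.]
 [487. 236.]] [522.14414412 201.54286649] [(np.float64(85.7), np.float64(-80.2)), (np.float64(57.3), np.float64(-171.5)), (np.float64(81.4), np.float64(100.2)), (np.float64(57.9), np.float64(12.8))]
[[547. 263.]
 [569. 165.]
 [502. 151.]
 [480. 247.]] [524.57599126 206.58704173] [(np.float64(100.4), np.float64(-77.3)), (np.float64(68.8), np.float64(-167.9)), (np.float64(98.2), np.float64(103.1)), (np.float64(69.5), np.float64(13.9))]
[[569. 293.]
 [603. 151.]
 [477. 118.]
 [441. 258.]] [522.59260537 205.0356372 ] [(np.float64(146.1), np.float64(-76.4)), (np.float64(130.2), np.float64(-165.3)), (np.float64(145.1), np.float64(104.6)), (np.float64(132.7), np.float64(15.1))]
```

```bash
cat >> h.py <<'E'
def plan(wps,start=None):
    # wps: (x,y,z,yaw deg of jaw axis); prints dp (tool x,y,z /80) and dr x /90
    if start is None:
        from scipy.spatial.transform import Rotation as R
        s=robot.state(); r=R.from_quat(s['tool_rot']).as_matrix()
        print('now',s['time'],s['tool_pos'].round(1),'yaw',np.degrees(np.arctan2(r[1,1],r[0,1])).round(2),'down',r[:,0].round(3),'F',s['ft_force'].round(1),'w',round(s['width'],1))
        start=(*s['tool_pos'],np.degrees(np.arctan2(r[1,1],r[0,1])))
    c=np.array(start,float)
    for w in wps:
        w=np.array(w,float); d=w-c; t=np.radians(c[3]); 
        print(w,'dp',(np.array([-d[2],d[0]*np.cos(t)+d[1]*np.sin(t),d[0]*np.sin(t)-d[1]*np.cos(t)])/80).round(3),'dr',round(-d[3]/90,3)); c=w
E
python3 - <<'E'
from h import *
plan([(270,536,231,45),(310,440,231,45),(365,350,220,45),(425,260,200,30),(455,170,170,10),(462,85,130,-5),(462,2,110,-21),(460,-75,90,-21)],(219.9,638.2,231.3,71))
plan([])
E
```

```text
[270. 536. 231.  45.] dp [ 0.004 -1.004  1.008] dr 0.289
[310. 440. 231.  45.] dp [-0.    -0.495  1.202] dr -0.0
[365. 350. 220.  45.] dp [ 0.138 -0.309  1.282] dr -0.0
[425. 260. 200.  30.] dp [ 0.25  -0.265  1.326] dr 0.167
[455. 170. 170.  10.] dp [ 0.375 -0.238  1.162] dr 0.222
[462.  85. 130.  -5.] dp [ 0.5   -0.098  1.062] dr 0.167
[462.   2. 110. -21.] dp [0.25  0.09  1.034] dr 0.178
[460. -75.  90. -21.] dp [0.25  0.322 0.908] dr -0.0
now 0.1 [219.7 637.7 230.5] yaw 70.99 down [-0.    -0.002 -1.   ] F [ 0.8 -0.7  0.1] w 85.4
```

jog_arm(motion=[{"hand": -1,"dp": [0,-0.1,0.1],"dr": [0,0,0]},{"hand": -1,"dp": [0,-0.2,0.2],"dr": [0,0,0]},{"hand": -1,"dp": [0,-0.3,0.3],"dr": [0,0,0]},{"hand": -1,"dp": [0,-0.4,0.4],"dr": [0,0,0]},{"hand": -1,"dp": [0,-0.5,0.5],"dr": [0,0,0]},{"hand": -1,"dp": [0,-0.6,0.6],"dr": [0,0,0]},{"hand": -1,"dp": [0,-0.7,0.7],"dr": [0,0,0]},{"hand": -1,"dp": [0,-0.8,0.8],"dr": [0,0,0]},{"hand": -1,"dp": [0,-0.9,0.9],"dr": [0,0,0]},{"hand": -1,"dp": [0,-1,1],"dr": [0,0,0]}], squeeze=50)

```text
time: 1.1
tool_pos: [269.8, 535.7, 231.3]
tool_rot: [0.117, 0.697, -0.117, 0.697]
ft_force: [0.5, -0.5, 0.1]
width: 85.4
```

jog_arm(motion=[{"hand": -1,"dp": [0,-0.1,0.1],"dr": [0,0,0]},{"hand": -1,"dp": [0,-0.2,0.2],"dr": [0,0,0]},{"hand": -1,"dp": [0,-0.3,0.3],"dr": [0,0,0]},{"hand": -1,"dp": [0,-0.4,0.4],"dr": [0,0,0]},{"hand": -1,"dp": [0,-0.5,0.5],"dr": [0,0,0]},{"hand": -1,"dp": [0,-0.6,0.6],"dr": [0,0,0]},{"hand": -1,"dp": [0,-0.7,0.7],"dr": [0,0,0]},{"hand": -1,"dp": [0,-0.8,0.8],"dr": [0,0,0]},{"hand": -1,"dp": [0,-0.9,0.9],"dr": [0,0,0]},{"hand": -1,"dp": [0,-1,1],"dr": [0,0,0]}])

```text
time: 2.1
tool_pos: [319.5, 434.0, 231.3]
tool_rot: [0.117, 0.697, -0.117, 0.697]
ft_force: [-0.3, 0.1, -0.7]
width: 85.5
```

jog_arm(motion=[{"hand": -1,"dp": [0,-0.1,0.1],"dr": [0,0,0]},{"hand": -1,"dp": [0,-0.2,0.2],"dr": [0,0,0]},{"hand": -1,"dp": [0,-0.3,0.3],"dr": [0,0,0]},{"hand": -1,"dp": [0,-0.4,0.4],"dr": [0,0,0]},{"hand": -1,"dp": [0,-0.5,0.5],"dr": [0,0,0]},{"hand": -1,"dp": [0,-0.6,0.6],"dr": [0,0,0]},{"hand": -1,"dp": [0,-0.7,0.7],"dr": [0,0,0]},{"hand": -1,"dp": [0,-0.8,0.8],"dr": [0,0,0]},{"hand": -1,"dp": [0,-0.9,0.9],"dr": [0,0,0]},{"hand": -1,"dp": [0,-1,1],"dr": [0,0,0]}])

```text
time: 3.1
tool_pos: [369.0, 332.2, 231.3]
tool_rot: [0.117, 0.697, -0.117, 0.697]
ft_force: [-0.4, 0.0, 0.2]
width: 85.2
```

jog_arm(motion=[{"hand": -1,"dp": [0,-0.1,0.1],"dr": [0,0,0]},{"hand": -1,"dp": [0,-0.2,0.2],"dr": [0,0,0]},{"hand": -1,"dp": [0,-0.3,0.3],"dr": [0,0,0]},{"hand": -1,"dp": [0,-0.4,0.4],"dr": [0,0,0]},{"hand": -1,"dp": [0,-0.5,0.5],"dr": [0,0,0]},{"hand": -1,"dp": [0,-0.6,0.6],"dr": [0,0,0]},{"hand": -1,"dp": [0,-0.7,0.7],"dr": [0,0,0]},{"hand": -1,"dp": [0,-0.8,0.8],"dr": [0,0,0]},{"hand": -1,"dp": [0,-0.9,0.9],"dr": [0,0,0]},{"hand": -1,"dp": [0,-1,1],"dr": [0,0,0]}])

```text
time: 4.1
tool_pos: [418.6, 230.6, 231.3]
tool_rot: [0.117, 0.697, -0.117, 0.697]
ft_force: [0.3, -0.1, 0.5]
width: 85.6
```

jog_arm(motion=[{"hand": -1,"dp": [0,-0.1,0.1],"dr": [0.05,0,0]},{"hand": -1,"dp": [0,-0.2,0.2],"dr": [0.1,0,0]},{"hand": -1,"dp": [0,-0.3,0.3],"dr": [0.15,0,0]},{"hand": -1,"dp": [0,-0.4,0.4],"dr": [0.2,0,0]},{"hand": -1,"dp": [0,-0.5,0.5],"dr": [0.25,0,0]},{"hand": -1,"dp": [0,-0.6,0.6],"dr": [0.3,0,0]},{"hand": -1,"dp": [0,-0.7,0.7],"dr": [0.35,0,0]},{"hand": -1,"dp": [0,-0.8,0.8],"dr": [0.4,0,0]},{"hand": -1,"dp": [0,-0.9,0.9],"dr": [0.45,0,0]},{"hand": -1,"dp": [0,-1,1],"dr": [0.5,0,0]}])

```text
time: 5.1
tool_pos: [468.1, 128.9, 231.3]
tool_rot: [0.376, 0.599, -0.376, 0.599]
ft_force: [-0.5, 0.6, 0.0]
width: 86.0
```

jog_arm(motion=[{"hand": -1,"dp": [0.05,-0.05,0.1],"dr": [0.05,0,0]},{"hand": -1,"dp": [0.1,-0.1,0.2],"dr": [0.1,0,0]},{"hand": -1,"dp": [0.15,-0.15,0.3],"dr": [0.15,0,0]},{"hand": -1,"dp": [0.2,-0.2,0.4],"dr": [0.2,0,0]},{"hand": -1,"dp": [0.25,-0.25,0.5],"dr": [0.26,0,0]},{"hand": -1,"dp": [0.3,-0.3,0.6],"dr": [0.31,0,0]},{"hand": -1,"dp": [0.35,-0.35,0.7],"dr": [0.36,0,0]},{"hand": -1,"dp": [0.4,-0.4,0.8],"dr": [0.42,0,0]},{"hand": -1,"dp": [0.45,-0.45,0.9],"dr": [0.47,0,0]},{"hand": -1,"dp": [0.5,-0.5,1],"dr": [0.52,0,0]}])

```text
time: 6.1
tool_pos: [466.9, 39.5, 191.2]
tool_rot: [0.583, 0.401, -0.583, 0.401]
ft_force: [0.2, 0.5, -0.6]
width: 85.3
```

Run:
```python
from h import *
plan([(462,-20,120,-21),(461,-85,70,-21)])
print(robot.state()['joint_pos'])
```

```text
now 6.1 [466.9  39.5 191.2] yaw -20.99 down [ 0.  0. -1.] F [ 0.2  0.5 -0.6] w 85.3
[462. -20. 120. -21.] dp [0.89  0.209 0.716] dr 0.0
[461. -85.  70. -21.] dp [0.625 0.28  0.763] dr -0.0
[-0.69627624  0.19633195  0.54672183  2.10414131 -0.13274095  0.87330763
 -0.43898149]
```

jog_arm(motion=[{"hand": -1,"dp": [0.07,0.025,0.075],"dr": [0,0,0]},{"hand": -1,"dp": [0.15,0.05,0.15],"dr": [0,0,0]},{"hand": -1,"dp": [0.22,0.075,0.225],"dr": [0,0,0]},{"hand": -1,"dp": [0.3,0.1,0.3],"dr": [0,0,0]},{"hand": -1,"dp": [0.37,0.125,0.375],"dr": [0,0,0]},{"hand": -1,"dp": [0.45,0.15,0.45],"dr": [0,0,0]},{"hand": -1,"dp": [0.52,0.18,0.53],"dr": [0,0,0]},{"hand": -1,"dp": [0.6,0.2,0.6],"dr": [0,0,0]},{"hand": -1,"dp": [0.67,0.225,0.67],"dr": [0,0,0]},{"hand": -1,"dp": [0.75,0.245,0.74],"dr": [0,0,0]}])

```text
time: 7.1
tool_pos: [464.2, -22.5, 130.9]
tool_rot: [0.582, 0.401, -0.582, 0.402]
ft_force: [-0.2, -0.5, -0.4]
width: 85.5
```

jog_arm(motion=[{"hand": -1,"dp": [0.07,0.025,0.075],"dr": [0,0,0]},{"hand": -1,"dp": [0.15,0.05,0.15],"dr": [0,0,0]},{"hand": -1,"dp": [0.22,0.075,0.225],"dr": [0,0,0]},{"hand": -1,"dp": [0.3,0.1,0.3],"dr": [0,0,0]},{"hand": -1,"dp": [0.37,0.125,0.375],"dr": [0,0,0]},{"hand": -1,"dp": [0.45,0.15,0.45],"dr": [0,0,0]},{"hand": -1,"dp": [0.52,0.18,0.53],"dr": [0,0,0]},{"hand": -1,"dp": [0.6,0.2,0.6],"dr": [0,0,0]},{"hand": -1,"dp": [0.67,0.225,0.67],"dr": [0,0,0]},{"hand": -1,"dp": [0.75,0.245,0.74],"dr": [0,0,0]}])

```text
time: 8.1
tool_pos: [461.5, -84.8, 70.9]
tool_rot: [0.582, 0.401, -0.582, 0.402]
ft_force: [0.3, 0.2, 0.6]
width: 85.4
```

Run:
```python
from h import *
plan([(461,-85,8,-21)])
snap('side','s1.png',(190,190,310,280),5)
```

```text
now 8.1 [461.5 -84.8  70.9] yaw -20.81 down [ 0.  0. -1.] F [0.3 0.2 0.6] w 85.4
[461. -85.   8. -21.] dp [ 0.786 -0.005  0.005] dr 0.002
```

View pics/s1.png

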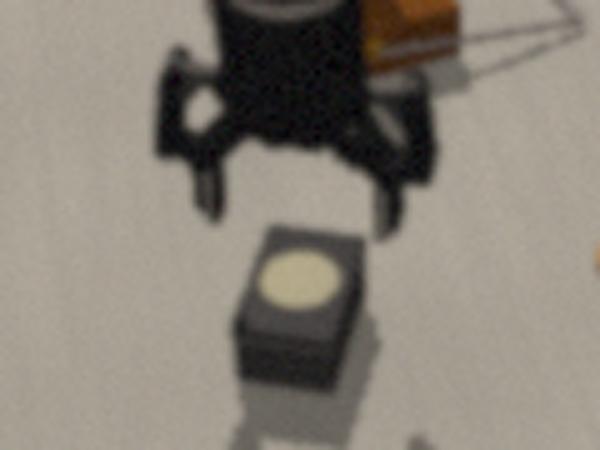

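The jaws straddle the deep tin and line up with its short side. I'll lower and grip.

jog_arm(motion=[{"hand": -1,"dp": [0.1,0,0],"dr": [0,0,0]},{"hand": -1,"dp": [0.2,0,0],"dr": [0,0,0]},{"hand": -1,"dp": [0.3,0,0],"dr": [0,0,0]},{"hand": -1,"dp": [0.4,0,0],"dr": [0,0,0]},{"hand": -1,"dp": [0.5,0,0],"dr": [0,0,0]},{"hand": -1,"dp": [0.6,0,0],"dr": [0,0,0]},{"hand": -1,"dp": [0.7,0,0],"dr": [0,0,0]},{"hand": -1,"dp": [0.75,0,0],"dr": [0,0,0]},{"hand": -1,"dp": [0.78,0,0],"dr": [0,0,0]},{"hand": -1,"dp": [0.78,0,0],"dr": [0,0,0]}])

```text
time: 9.15
tool_pos: [461.3, -84.4, 8.7]
tool_rot: [-0.582, -0.401, 0.582, -0.401]
ft_force: [-0.5, -0.3, -1.1]
width: 85.3
```

jog_arm(motion=[{"hand": 1,"dp": [0,0,0],"dr": [0,0,0]},{"hand": 1,"dp": [0,0,0],"dr": [0,0,0]},{"hand": 1,"dp": [0,0,0],"dr": [0,0,0]},{"hand": 1,"dp": [0,0,0],"dr": [0,0,0]},{"hand": 1,"dp": [0,0,0],"dr": [0,0,0]},{"hand": 1,"dp": [0,0,0],"dr": [0,0,0]},{"hand": 1,"dp": [0,0,0],"dr": [0,0,0]},{"hand": 1,"dp": [0,0,0],"dr": [0,0,0]},{"hand": 1,"dp": [0,0,0],"dr": [0,0,0]},{"hand": 1,"dp": [0,0,0],"dr": [0,0,0]}], squeeze=50)

```text
time: 10.15
tool_pos: [461.6, -84.3, 9.5]
tool_rot: [0.582, 0.401, -0.582, 0.401]
ft_force: [-1.7, -0.2, 5.4]
width: 55.7
```

jog_arm(motion=[{"hand": 1,"dp": [-0.05,0,0],"dr": [0,0,0]},{"hand": 1,"dp": [-0.1,0,0],"dr": [0,0,0]},{"hand": 1,"dp": [-0.2,0,0],"dr": [0,0,0]},{"hand": 1,"dp": [-0.3,0,0],"dr": [0,0,0]},{"hand": 1,"dp": [-0.4,0,0],"dr": [0,0,0]},{"hand": 1,"dp": [-0.5,0,0],"dr": [0,0,0]},{"hand": 1,"dp": [-0.6,0,0],"dr": [0,0,0]},{"hand": 1,"dp": [-0.7,0,0],"dr": [0,0,0]},{"hand": 1,"dp": [-0.8,0,0],"dr": [0,0,0]},{"hand": 1,"dp": [-0.8,0,0],"dr": [0,0,0]}])

```text
time: 11.15
tool_pos: [462.2, -84.4, 74.0]
tool_rot: [0.583, 0.401, -0.581, 0.402]
ft_force: [-0.3, -0.5, -0.2]
width: 55.4
```

Run:
```python
from h import *
plan([(480,10,140,-5),(505,105,170,12),(524.5,205,170,12)])
snap('side','s2.png',(200,170,320,260),5)
```

```text
now 11.15 [462.2 -84.4  74. ] yaw -20.81 down [ 0.002  0.    -1.   ] F [-0.3 -0.5 -0.2] w 55.4
[480.  10. 140.  -5.] dp [-0.825 -0.211 -1.182] dr -0.176
[505. 105. 170.  12.] dp [-0.375  0.208 -1.21 ] dr -0.189
[524.5 205.  170.   12. ] dp [-0.     0.498 -1.172] dr -0.0
```

View pics/s2.png

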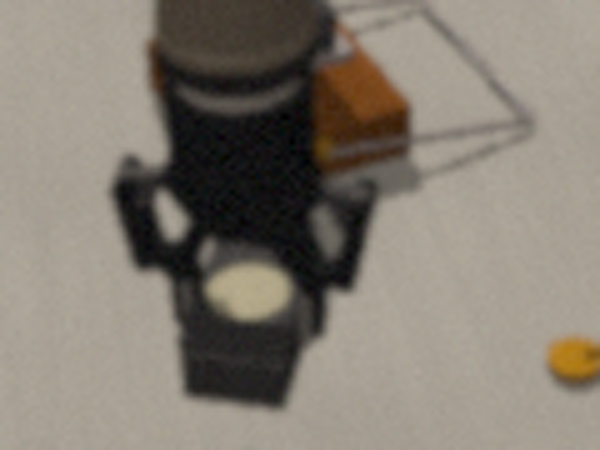

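Run:
```python
from h import *
s=cv2.imread('pics/s0.png');t=cv2.imread('pics/t0.png')
g=cv2.cvtColor(cv2.resize(s[150:190,230:280],None,fx=4,fy=4,interpolation=cv2.INTER_CUBIC),cv2.COLOR_BGR2GRAY)
for th in (100,110,120,130,140):
    n,l,st,c=cv2.connectedComponentsWithStats((g>th).astype(np.uint8),connectivity=4); k=l[18*4,25*4]
    p=c[k]/4-.375+[230,150]; print(th,p.round(2),st[k],at('side',*p,108).round(1))
# dark lid rects in top view
g=cv2.cvtColor(cv2.resize(t[195:237,190:240],None,fx=4,fy=4,interpolation=cv2.INTER_CUBIC),cv2.COLOR_BGR2GRAY)
m=(g<60).astype(np.uint8); n,l,st,c=cv2.connectedComponentsWithStats(m); print(st[1:],c[1:])
for k in range(1,n):
    if st[k,4]>2000: print(cv2.minAreaRect(np.argwhere(l==k)[:,::-1].astype(np.float32)))
# project check: deep disc known to lie at jaw centre
plan([(480,10,140,-5),(505,105,175,10.5),(524.5,190,175,10.5)],(461.5,-84.6,73,-21))
```

```text
100 [255.93 162.89] [    0     0   200   156 18785] [530.9 226.7]
110 [254.02 167.16] [  70   55   56   31 1406] [520.7 202.7]
120 [254.   167.15] [  71   56   54   29 1268] [520.6 202.8]
130 [254.02 167.15] [  72   57   52   27 1134] [520.7 202.8]
140 [254.03 167.15] [ 74  58  49  25 994] [520.7 202.8]
[[ 197    0    3    5   13]
 [  29   31  146  111 7523]
 [  85   36  115  132 4086]
 [   0  108   22   29  314]] [[198.15384615   1.76923077]
 [102.6699455   89.56001595]
 [163.44371023 116.60352423]
 [ 11.74840764 122.68152866]]
((100.35385131835938, 85.13076782226562), (99.0050277709961, 136.2166748046875), 81.08507537841797)
((165.49607849121094, 119.29234313964844), (83.21080017089844, 172.22567749023438), 38.340789794921875)
[480.  10. 140.  -5.] dp [-0.838 -0.208 -1.187] dr -0.178
[505.  105.  175.   10.5] dp [-0.438  0.208 -1.21 ] dr -0.172
[524.5 190.  175.   10.5] dp [-0.     0.433 -1.   ] dr -0.0
```

Run:
```python
from h import *
plan([(477,-12,140,-12),(492,62,150,-3),(508,135,150,6),(522.8,205,140,10)],(461.5,-84.6,72.8,-20.9))
```

```text
[477. -12. 140. -12.] dp [-0.84  -0.143 -0.917] dr -0.099
[492.  62. 150.  -3.] dp [-0.125 -0.009 -0.944] dr -0.1
[508. 135. 150.   6.] dp [-0.     0.152 -0.922] dr -0.1
[522.8 205.  140.   10. ] dp [ 0.125  0.275 -0.851] dr -0.044
```

jog_arm(motion=[{"hand": 1,"dp": [-0.08,-0.01,-0.09],"dr": [-0.01,0,0]},{"hand": 1,"dp": [-0.17,-0.03,-0.18],"dr": [-0.02,0,0]},{"hand": 1,"dp": [-0.25,-0.04,-0.27],"dr": [-0.03,0,0]},{"hand": 1,"dp": [-0.34,-0.06,-0.37],"dr": [-0.04,0,0]},{"hand": 1,"dp": [-0.42,-0.07,-0.46],"dr": [-0.05,0,0]},{"hand": 1,"dp": [-0.5,-0.09,-0.55],"dr": [-0.06,0,0]},{"hand": 1,"dp": [-0.59,-0.1,-0.64],"dr": [-0.07,0,0]},{"hand": 1,"dp": [-0.67,-0.11,-0.73],"dr": [-0.08,0,0]},{"hand": 1,"dp": [-0.76,-0.13,-0.82],"dr": [-0.09,0,0]},{"hand": 1,"dp": [-0.84,-0.14,-0.92],"dr": [-0.1,0,0]}])

```text
time: 12.2
tool_pos: [477.2, -11.0, 140.7]
tool_rot: [0.549, 0.446, -0.549, 0.446]
ft_force: [0.1, 0.4, -0.6]
width: 55.8
```

jog_arm(motion=[{"hand": 1,"dp": [-0.01,0,-0.09],"dr": [-0.01,0,0]},{"hand": 1,"dp": [-0.03,0,-0.19],"dr": [-0.02,0,0]},{"hand": 1,"dp": [-0.04,0,-0.28],"dr": [-0.03,0,0]},{"hand": 1,"dp": [-0.05,0,-0.38],"dr": [-0.04,0,0]},{"hand": 1,"dp": [-0.06,0,-0.47],"dr": [-0.05,0,0]},{"hand": 1,"dp": [-0.08,0,-0.56],"dr": [-0.06,0,0]},{"hand": 1,"dp": [-0.09,-0.01,-0.66],"dr": [-0.07,0,0]},{"hand": 1,"dp": [-0.1,-0.01,-0.75],"dr": [-0.08,0,0]},{"hand": 1,"dp": [-0.11,-0.01,-0.85],"dr": [-0.09,0,0]},{"hand": 1,"dp": [-0.12,-0.01,-0.94],"dr": [-0.1,0,0]}])

```text
time: 13.2
tool_pos: [491.9, 63.0, 149.8]
tool_rot: [0.512, 0.488, -0.512, 0.488]
ft_force: [-0.3, 0.8, -0.6]
width: 55.3
```

jog_arm(motion=[{"hand": 1,"dp": [0,0.01,-0.09],"dr": [-0.01,0,0]},{"hand": 1,"dp": [0,0.03,-0.18],"dr": [-0.02,0,0]},{"hand": 1,"dp": [0,0.04,-0.28],"dr": [-0.03,0,0]},{"hand": 1,"dp": [0,0.06,-0.37],"dr": [-0.04,0,0]},{"hand": 1,"dp": [0,0.07,-0.46],"dr": [-0.05,0,0]},{"hand": 1,"dp": [0,0.09,-0.55],"dr": [-0.06,0,0]},{"hand": 1,"dp": [0,0.1,-0.64],"dr": [-0.07,0,0]},{"hand": 1,"dp": [0,0.12,-0.74],"dr": [-0.08,0,0]},{"hand": 1,"dp": [0,0.13,-0.83],"dr": [-0.09,0,0]},{"hand": 1,"dp": [0,0.15,-0.92],"dr": [-0.1,0,0]}])

```text
time: 14.2
tool_pos: [507.3, 135.8, 149.7]
tool_rot: [0.472, 0.527, -0.472, 0.527]
ft_force: [-0.1, -0.7, -1.8]
width: 55.3
```

jog_arm(motion=[{"hand": 1,"dp": [0,0.03,-0.09],"dr": [-0.01,0,0]},{"hand": 1,"dp": [0,0.06,-0.18],"dr": [-0.01,0,0]},{"hand": 1,"dp": [0,0.09,-0.27],"dr": [-0.02,0,0]},{"hand": 1,"dp": [0,0.12,-0.36],"dr": [-0.02,0,0]},{"hand": 1,"dp": [0,0.15,-0.45],"dr": [-0.03,0,0]},{"hand": 1,"dp": [0,0.18,-0.55],"dr": [-0.03,0,0]},{"hand": 1,"dp": [0.03,0.21,-0.65],"dr": [-0.04,0,0]},{"hand": 1,"dp": [0.06,0.24,-0.75],"dr": [-0.04,0,0]},{"hand": 1,"dp": [0.1,0.275,-0.85],"dr": [-0.045,0,0]},{"hand": 1,"dp": [0.12,0.275,-0.85],"dr": [-0.045,0,0]}])

```text
time: 15.2
tool_pos: [521.8, 206.8, 139.6]
tool_rot: [0.453, 0.543, -0.453, 0.543]
ft_force: [-0.5, 0.3, -0.7]
width: 55.3
```

Run:
```python
from h import *
plan([(522.8,205,119,10)])
a=robot.get_image('side')[120:210,200:320,::-1];b=robot.get_image('top')[170:260,160:280,::-1]
cv2.imwrite('pics/p3.png',cv2.convertScaleAbs(cv2.resize(np.hstack([a,b]),None,fx=3.3,fy=3.3,interpolation=cv2.INTER_CUBIC),alpha=1.6))
```

```text
now 15.2 [521.8 206.8 139.6] yaw 10.37 down [-0.  0. -1.] F [-0.5  0.3 -0.7] w 55.3
[522.8 205.  119.   10. ] dp [0.257 0.008 0.024] dr 0.004
```

View pics/p3.png

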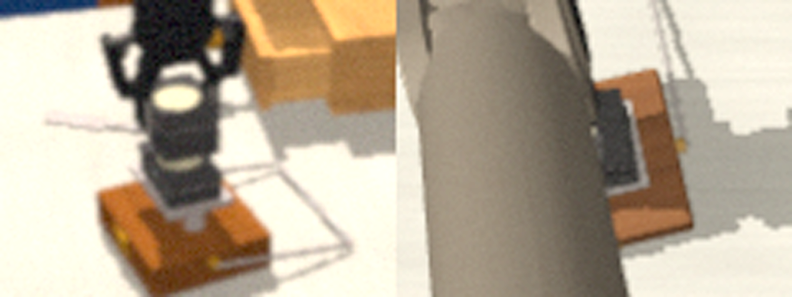

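Side view: the deep tin hangs over the base with its disc at about (254,149). I'll measure its offset from the base in the side view alone, so the calibration bias cancels.

```bash
cat >> h.py <<'E'
def disc(n,u,v,z,ths=(90,100,110,120,130)):
    im=robot.get_image(n)[v-20:v+20,u-25:u+25]
    g=cv2.cvtColor(cv2.resize(im,None,fx=4,fy=4,interpolation=cv2.INTER_CUBIC),cv2.COLOR_RGB2GRAY)
    for th in ths:
        _,l,st,c=cv2.connectedComponentsWithStats((g>th).astype(np.uint8),connectivity=4);k=l[80,100]
        p=c[k]/4-.375+[u-25,v-20]; print(th,p.round(2),st[k,2:],[at(n,*p,zz).round(1) for zz in (z-2,z,z+2)])
E
python3 - <<'E'
from h import *
disc('side',254,149,174.6)
E
```

```text
90 [253.16 149.41] [  60   35 1632] [array([520.4, 205.1]), array([519.9, 201.7]), array([519.5, 198.4])]
100 [253.13 149.44] [  58   33 1492] [array([520.3, 204.9]), array([519.8, 201.6]), array([519.3, 198.2])]
110 [253.17 149.46] [  57   30 1367] [array([520.4, 204.8]), array([519.9, 201.4]), array([519.4, 198. ])]
120 [253.15 149.45] [  55   29 1256] [array([520.4, 204.8]), array([519.9, 201.5]), array([519.4, 198.1])]
130 [253.16 149.47] [  53   28 1139] [array([520.4, 204.7]), array([519.9, 201.3]), array([519.4, 198. ])]
```

jog_arm(motion=[{"hand": 1,"dp": [0.04,0.01,0],"dr": [0,0,0]},{"hand": 1,"dp": [0.08,0.01,0],"dr": [0,0,0]},{"hand": 1,"dp": [0.12,0.01,0],"dr": [0,0,0]},{"hand": 1,"dp": [0.16,0.01,0],"dr": [0,0,0]},{"hand": 1,"dp": [0.2,0.01,0],"dr": [0,0,0]},{"hand": 1,"dp": [0.22,0.01,0],"dr": [0,0,0]},{"hand": 1,"dp": [0.24,0.01,0],"dr": [0,0,0]},{"hand": 1,"dp": [0.26,0.01,0],"dr": [0,0,0]},{"hand": 1,"dp": [0.27,0.01,0],"dr": [0,0,0]},{"hand": 1,"dp": [0.27,0.01,0],"dr": [0,0,0]}])

```text
time: 16.35
tool_pos: [522.6, 205.3, 118.4]
tool_rot: [0.453, 0.543, -0.453, 0.543]
ft_force: [-0.0, 0.1, -1.0]
width: 55.1
```

jog_arm(motion=[{"hand": 1,"dp": [0.005,0,0],"dr": [0,0,0]},{"hand": 1,"dp": [0.01,0,0],"dr": [0,0,0]},{"hand": 1,"dp": [0.015,0,0],"dr": [0,0,0]},{"hand": 1,"dp": [0.02,0,0],"dr": [0,0,0]},{"hand": 1,"dp": [0.02,0,0],"dr": [0,0,0]},{"hand": 1,"dp": [0.02,0,0],"dr": [0,0,0]},{"hand": 1,"dp": [0.02,0,0],"dr": [0,0,0]},{"hand": 1,"dp": [0.02,0,0],"dr": [0,0,0]},{"hand": 1,"dp": [0.02,0,0],"dr": [0,0,0]},{"hand": 1,"dp": [0.02,0,0],"dr": [0,0,0]}])

```text
time: 17.35
tool_pos: [522.7, 205.3, 116.9]
tool_rot: [0.453, 0.543, -0.453, 0.543]
ft_force: [-1.8, -0.5, 3.5]
width: 55.1
```

Run:
```python
from h import *
plan([]); disc('side',253,153,152.5)
```

```text
now 17.35 [522.7 205.3 116.9] yaw 10.24 down [ 0.  0. -1.] F [-1.8 -0.5  3.5] w 55.1
90 [253.77 155.52] [  58   35 1637] [array([521.6, 204.5]), array([521.1, 201.2]), array([520.6, 198. ])]
100 [253.81 155.57] [  57   33 1503] [array([521.6, 204.2]), array([521.2, 200.9]), array([520.7, 197.7])]
110 [253.8  155.56] [  55   31 1390] [array([521.6, 204.2]), array([521.1, 201. ]), array([520.6, 197.7])]
120 [253.78 155.57] [  54   30 1284] [array([521.5, 204.2]), array([521. , 200.9]), array([520.6, 197.7])]
130 [253.76 155.6 ] [  52   28 1166] [array([521.4, 204. ]), array([521. , 200.8]), array([520.5, 197.5])]
```

jog_arm(motion=[{"hand": 0,"dp": [0,0,0],"dr": [0,0,0]},{"hand": -0.3,"dp": [0,0,0],"dr": [0,0,0]},{"hand": -0.5,"dp": [0,0,0],"dr": [0,0,0]},{"hand": -0.7,"dp": [0,0,0],"dr": [0,0,0]},{"hand": -1,"dp": [0,0,0],"dr": [0,0,0]},{"hand": -1,"dp": [0,0,0],"dr": [0,0,0]},{"hand": -1,"dp": [0,0,0],"dr": [0,0,0]},{"hand": -1,"dp": [0,0,0],"dr": [0,0,0]},{"hand": -1,"dp": [0,0,0],"dr": [0,0,0]},{"hand": -1,"dp": [0,0,0],"dr": [0,0,0]}])

```text
time: 18.4
tool_pos: [522.6, 205.3, 116.9]
tool_rot: [0.453, 0.543, -0.453, 0.543]
ft_force: [-0.2, -0.3, -0.0]
width: 85.7
```

jog_arm(motion=[{"hand": -1,"dp": [-0.05,0,0],"dr": [0,0,0]},{"hand": -1,"dp": [-0.1,0,0],"dr": [0,0,0]},{"hand": -1,"dp": [-0.2,0,0],"dr": [0,0,0]},{"hand": -1,"dp": [-0.3,0,0],"dr": [0,0,0]},{"hand": -1,"dp": [-0.4,0,0],"dr": [0,0,0]},{"hand": -1,"dp": [-0.5,0,0],"dr": [0,0,0]},{"hand": -1,"dp": [-0.6,0,0],"dr": [0,0,0]},{"hand": -1,"dp": [-0.7,0,0],"dr": [0,0,0]},{"hand": -1,"dp": [-0.8,0,0],"dr": [0,0,0]},{"hand": -1,"dp": [-0.9,0,0],"dr": [0,0,0]}])

```text
time: 19.4
tool_pos: [522.6, 205.3, 189.5]
tool_rot: [0.453, 0.543, -0.453, 0.543]
ft_force: [-0.6, -0.3, -0.1]
width: 85.3
```

Run:
```python
from h import *
plan([(530,110,189,10),(530,25,180,10),(525,-60,170,12),(515,-140,150,18),(508,-215,120,25),(504,-285.5,60,25)]); disc('side',253,155,152)
```

```text
now 19.4 [522.6 205.3 189.5] yaw 10.24 down [-0.  0. -1.] F [-0.6 -0.3 -0.1] w 85.3
[530. 110. 189.  10.] dp [ 0.007 -0.12   1.188] dr 0.003
[530.  25. 180.  10.] dp [ 0.112 -0.185  1.046] dr -0.0
[525. -60. 170.  12.] dp [ 0.125 -0.246  1.036] dr -0.022
[ 515. -140.  150.   18.] dp [ 0.25  -0.33   0.952] dr -0.067
[ 508. -215.  120.   25.] dp [ 0.375 -0.373  0.865] dr -0.078
[ 504.  -285.5   60.    25. ] dp [ 0.75  -0.418  0.778] dr -0.0
90 [251.47 152.72] [  200   160 23109] [array([517.2, 223.7]), array([516.8, 220.4]), array([516.3, 217.1])]
100 [251.27 152.75] [  200   160 22422] [array([516.6, 223.6]), array([516.1, 220.3]), array([515.7, 217. ])]
110 [253.84 155.42] [  57   32 1399] [array([522. , 205.8]), array([521.5, 202.6]), array([521. , 199.3])]
120 [253.83 155.43] [  55   30 1272] [array([521.9, 205.8]), array([521.5, 202.6]), array([521. , 199.3])]
130 [253.8  155.43] [  52   28 1146] [array([521.8, 205.8]), array([521.4, 202.5]), array([520.9, 199.3])]
```

jog_arm(motion=[{"hand": -1,"dp": [0,-0.01,0.1],"dr": [-0.04,0,0]},{"hand": -1,"dp": [0,-0.03,0.2],"dr": [-0.08,0,0]},{"hand": -1,"dp": [0,-0.04,0.3],"dr": [-0.12,0,0]},{"hand": -1,"dp": [0,-0.06,0.4],"dr": [-0.16,0,0]},{"hand": -1,"dp": [0,-0.07,0.5],"dr": [-0.2,0,0]},{"hand": -1,"dp": [0,-0.09,0.6],"dr": [-0.24,0,0]},{"hand": -1,"dp": [0,-0.1,0.7],"dr": [-0.28,0,0]},{"hand": -1,"dp": [0,-0.12,0.8],"dr": [-0.32,0,0]},{"hand": -1,"dp": [0,-0.13,0.9],"dr": [-0.36,0,0]},{"hand": -1,"dp": [0,-0.145,0.97],"dr": [-0.386,0,0]}])

```text
time: 20.45
tool_pos: [525.0, 126.1, 188.9]
tool_rot: [0.27, 0.653, -0.27, 0.653]
ft_force: [-0.9, -0.5, -0.4]
width: 85.3
```

jog_arm(motion=[{"hand": -1,"dp": [0,-0.1,0.1],"dr": [0,0,0]},{"hand": -1,"dp": [0,-0.2,0.2],"dr": [0,0,0]},{"hand": -1,"dp": [0,-0.3,0.3],"dr": [0,0,0]},{"hand": -1,"dp": [0,-0.4,0.4],"dr": [0,0,0]},{"hand": -1,"dp": [0,-0.5,0.5],"dr": [0,0,0]},{"hand": -1,"dp": [0,-0.6,0.6],"dr": [0,0,0]},{"hand": -1,"dp": [0,-0.7,0.7],"dr": [0,0,0]},{"hand": -1,"dp": [0,-0.8,0.8],"dr": [0,0,0]},{"hand": -1,"dp": [0,-0.9,0.9],"dr": [0,0,0]},{"hand": -1,"dp": [0,-1,1],"dr": [0,0,0]}])

```text
time: 21.45
tool_pos: [524.9, 12.8, 188.9]
tool_rot: [0.271, 0.653, -0.271, 0.653]
ft_force: [0.3, -0.2, 1.0]
width: 85.0
```

jog_arm(motion=[{"hand": -1,"dp": [0,-0.1,0.1],"dr": [0,0,0]},{"hand": -1,"dp": [0,-0.2,0.2],"dr": [0,0,0]},{"hand": -1,"dp": [0,-0.3,0.3],"dr": [0,0,0]},{"hand": -1,"dp": [0,-0.4,0.4],"dr": [0,0,0]},{"hand": -1,"dp": [0,-0.5,0.5],"dr": [0,0,0]},{"hand": -1,"dp": [0,-0.6,0.6],"dr": [0,0,0]},{"hand": -1,"dp": [0,-0.7,0.7],"dr": [0,0,0]},{"hand": -1,"dp": [0,-0.8,0.8],"dr": [0,0,0]},{"hand": -1,"dp": [0,-0.9,0.9],"dr": [0,0,0]},{"hand": -1,"dp": [0,-1,1],"dr": [0,0,0]}])

```text
time: 22.45
tool_pos: [524.9, -100.4, 188.9]
tool_rot: [0.271, 0.653, -0.271, 0.653]
ft_force: [0.2, -0.6, 0.3]
width: 85.2
```

jog_arm(motion=[{"hand": -1,"dp": [0.07,-0.1,0.1],"dr": [0,0,0]},{"hand": -1,"dp": [0.15,-0.2,0.2],"dr": [0,0,0]},{"hand": -1,"dp": [0.22,-0.3,0.3],"dr": [0,0,0]},{"hand": -1,"dp": [0.3,-0.4,0.4],"dr": [0,0,0]},{"hand": -1,"dp": [0.37,-0.5,0.5],"dr": [0,0,0]},{"hand": -1,"dp": [0.45,-0.6,0.6],"dr": [0,0,0]},{"hand": -1,"dp": [0.52,-0.7,0.7],"dr": [0,0,0]},{"hand": -1,"dp": [0.6,-0.8,0.8],"dr": [0,0,0]},{"hand": -1,"dp": [0.67,-0.9,0.9],"dr": [0,0,0]},{"hand": -1,"dp": [0.75,-1,1],"dr": [0,0,0]}])

```text
time: 23.45
tool_pos: [525.0, -213.6, 128.5]
tool_rot: [0.271, 0.653, -0.271, 0.653]
ft_force: [-0.4, 0.2, 0.1]
width: 85.3
```

jog_arm(motion=[{"hand": -1,"dp": [0.06,-0.08,0.05],"dr": [0.02,0,0]},{"hand": -1,"dp": [0.12,-0.17,0.09],"dr": [0.05,0,0]},{"hand": -1,"dp": [0.18,-0.25,0.14],"dr": [0.07,0,0]},{"hand": -1,"dp": [0.24,-0.33,0.19],"dr": [0.09,0,0]},{"hand": -1,"dp": [0.3,-0.42,0.24],"dr": [0.11,0,0]},{"hand": -1,"dp": [0.38,-0.5,0.29],"dr": [0.13,0,0]},{"hand": -1,"dp": [0.48,-0.6,0.34],"dr": [0.16,0,0]},{"hand": -1,"dp": [0.6,-0.72,0.41],"dr": [0.19,0,0]},{"hand": -1,"dp": [0.72,-0.836,0.474],"dr": [0.222,0,0]},{"hand": -1,"dp": [0.8,-0.836,0.474],"dr": [0.222,0,0]}])

```text
time: 24.45
tool_pos: [503.0, -288.7, 63.8]
tool_rot: [0.381, 0.596, -0.382, 0.595]
ft_force: [0.0, 0.0, 0.2]
width: 85.4
```

Run:
```python
from h import *
plan([(504.5,-286.5,2,25)])
snap('side','s4.png',(220,240,340,330),5)
```

```text
now 24.45 [ 503.  -288.7   63.8] yaw 24.72 down [-0.001 -0.001 -1.   ] F [0.  0.  0.2] w 85.4
[ 504.5 -286.5    2.    25. ] dp [ 0.772  0.028 -0.017] dr -0.003
```

View pics/s4.png

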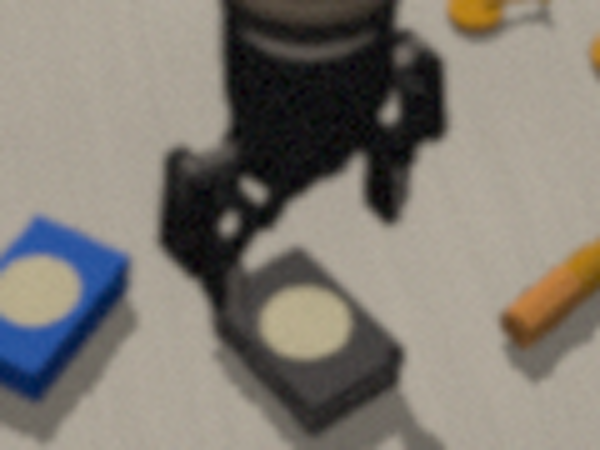

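jog_arm(motion=[{"hand": -1,"dp": [0.1,0.03,-0.02],"dr": [0,0,0]},{"hand": -1,"dp": [0.2,0.03,-0.02],"dr": [0,0,0]},{"hand": -1,"dp": [0.3,0.03,-0.02],"dr": [0,0,0]},{"hand": -1,"dp": [0.4,0.03,-0.02],"dr": [0,0,0]},{"hand": -1,"dp": [0.5,0.03,-0.02],"dr": [0,0,0]},{"hand": -1,"dp": [0.6,0.03,-0.02],"dr": [0,0,0]},{"hand": -1,"dp": [0.67,0.03,-0.02],"dr": [0,0,0]},{"hand": -1,"dp": [0.72,0.03,-0.02],"dr": [0,0,0]},{"hand": -1,"dp": [0.76,0.03,-0.02],"dr": [0,0,0]},{"hand": -1,"dp": [0.77,0.03,-0.02],"dr": [0,0,0]}])

```text
time: 25.5
tool_pos: [505.8, -284.2, 3.0]
tool_rot: [0.38, 0.596, -0.38, 0.596]
ft_force: [-0.4, 0.1, 0.2]
width: 85.8
```

jog_arm(motion=[{"hand": 1,"dp": [0,0,0],"dr": [0,0,0]},{"hand": 1,"dp": [0,0,0],"dr": [0,0,0]},{"hand": 1,"dp": [0,0,0],"dr": [0,0,0]},{"hand": 1,"dp": [0,0,0],"dr": [0,0,0]},{"hand": 1,"dp": [0,0,0],"dr": [0,0,0]},{"hand": 1,"dp": [0,0,0],"dr": [0,0,0]},{"hand": 1,"dp": [0,0,0],"dr": [0,0,0]},{"hand": 1,"dp": [0,0,0],"dr": [0,0,0]},{"hand": 1,"dp": [0,0,0],"dr": [0,0,0]},{"hand": 1,"dp": [0,0,0],"dr": [0,0,0]}], squeeze=50)

```text
time: 26.5
tool_pos: [506.2, -284.5, 3.8]
tool_rot: [0.38, 0.596, -0.38, 0.597]
ft_force: [-0.9, -0.4, 5.5]
width: 54.8
```

jog_arm(motion=[{"hand": 1,"dp": [-0.05,0,0],"dr": [0,0,0]},{"hand": 1,"dp": [-0.1,0,0],"dr": [0,0,0]},{"hand": 1,"dp": [-0.2,0,0],"dr": [0,0,0]},{"hand": 1,"dp": [-0.3,0,0],"dr": [0,0,0]},{"hand": 1,"dp": [-0.4,0,0],"dr": [0,0,0]},{"hand": 1,"dp": [-0.5,0,0],"dr": [0,0,0]},{"hand": 1,"dp": [-0.6,0,0],"dr": [0,0,0]},{"hand": 1,"dp": [-0.7,0,0],"dr": [0,0,0]},{"hand": 1,"dp": [-0.8,0,0],"dr": [0,0,0]},{"hand": 1,"dp": [-0.8,0,0],"dr": [0,0,0]}])

```text
time: 27.5
tool_pos: [506.6, -284.6, 68.6]
tool_rot: [0.38, 0.596, -0.38, 0.597]
ft_force: [-0.0, 0.6, -1.1]
width: 55.0
```

Run:
```python
from h import *
plan([(524,-213,130,45),(524,-100,194,45),(524,13,194,45),(524,126,194,45),(522.6,203,190,10)])
```

```text
now 27.5 [ 506.6 -284.6   68.6] yaw 25.0 down [ 0.002 -0.001 -1.   ] F [-0.   0.6 -1.1] w 55.0
[ 524. -213.  130.   45.] dp [-0.768  0.575 -0.72 ] dr -0.222
[ 524. -100.  194.   45.] dp [-0.8    0.999 -0.999] dr -0.0
[524.  13. 194.  45.] dp [-0.     0.999 -0.999] dr -0.0
[524. 126. 194.  45.] dp [-0.     0.999 -0.999] dr -0.0
[522.6 203.  190.   10. ] dp [ 0.05   0.668 -0.693] dr 0.389
```

jog_arm(motion=[{"hand": 1,"dp": [-0.08,0.06,-0.07],"dr": [-0.02,0,0]},{"hand": 1,"dp": [-0.15,0.11,-0.14],"dr": [-0.04,0,0]},{"hand": 1,"dp": [-0.23,0.17,-0.22],"dr": [-0.07,0,0]},{"hand": 1,"dp": [-0.31,0.23,-0.29],"dr": [-0.09,0,0]},{"hand": 1,"dp": [-0.38,0.29,-0.36],"dr": [-0.11,0,0]},{"hand": 1,"dp": [-0.46,0.34,-0.43],"dr": [-0.13,0,0]},{"hand": 1,"dp": [-0.54,0.4,-0.5],"dr": [-0.155,0,0]},{"hand": 1,"dp": [-0.61,0.46,-0.58],"dr": [-0.18,0,0]},{"hand": 1,"dp": [-0.69,0.52,-0.65],"dr": [-0.2,0,0]},{"hand": 1,"dp": [-0.77,0.575,-0.72],"dr": [-0.222,0,0]}])

```text
time: 28.5
tool_pos: [523.4, -211.9, 129.4]
tool_rot: [0.27, 0.654, -0.27, 0.654]
ft_force: [-0.4, 0.4, 0.1]
width: 55.2
```

jog_arm(motion=[{"hand": 1,"dp": [-0.08,0.1,-0.1],"dr": [0,0,0]},{"hand": 1,"dp": [-0.16,0.2,-0.2],"dr": [0,0,0]},{"hand": 1,"dp": [-0.24,0.3,-0.3],"dr": [0,0,0]},{"hand": 1,"dp": [-0.32,0.4,-0.4],"dr": [0,0,0]},{"hand": 1,"dp": [-0.4,0.5,-0.5],"dr": [0,0,0]},{"hand": 1,"dp": [-0.48,0.6,-0.6],"dr": [0,0,0]},{"hand": 1,"dp": [-0.56,0.7,-0.7],"dr": [0,0,0]},{"hand": 1,"dp": [-0.64,0.8,-0.8],"dr": [0,0,0]},{"hand": 1,"dp": [-0.72,0.9,-0.9],"dr": [0,0,0]},{"hand": 1,"dp": [-0.8,1,-1],"dr": [0,0,0]}])

```text
time: 29.5
tool_pos: [523.2, -98.5, 193.4]
tool_rot: [0.271, 0.653, -0.271, 0.653]
ft_force: [0.9, -0.6, -0.1]
width: 55.1
```

jog_arm(motion=[{"hand": 1,"dp": [0,0.1,-0.1],"dr": [0,0,0]},{"hand": 1,"dp": [0,0.2,-0.2],"dr": [0,0,0]},{"hand": 1,"dp": [0,0.3,-0.3],"dr": [0,0,0]},{"hand": 1,"dp": [0,0.4,-0.4],"dr": [0,0,0]},{"hand": 1,"dp": [0,0.5,-0.5],"dr": [0,0,0]},{"hand": 1,"dp": [0,0.6,-0.6],"dr": [0,0,0]},{"hand": 1,"dp": [0,0.7,-0.7],"dr": [0,0,0]},{"hand": 1,"dp": [0,0.8,-0.8],"dr": [0,0,0]},{"hand": 1,"dp": [0,0.9,-0.9],"dr": [0,0,0]},{"hand": 1,"dp": [0,1,-1],"dr": [0,0,0]}])

```text
time: 30.5
tool_pos: [523.3, 14.6, 192.9]
tool_rot: [0.271, 0.653, -0.271, 0.653]
ft_force: [-1.3, -0.3, -1.0]
width: 55.0
```

jog_arm(motion=[{"hand": 1,"dp": [0,0.1,-0.1],"dr": [0,0,0]},{"hand": 1,"dp": [0,0.2,-0.2],"dr": [0,0,0]},{"hand": 1,"dp": [0,0.3,-0.3],"dr": [0,0,0]},{"hand": 1,"dp": [0,0.4,-0.4],"dr": [0,0,0]},{"hand": 1,"dp": [0,0.5,-0.5],"dr": [0,0,0]},{"hand": 1,"dp": [0,0.6,-0.6],"dr": [0,0,0]},{"hand": 1,"dp": [0,0.7,-0.7],"dr": [0,0,0]},{"hand": 1,"dp": [0,0.8,-0.8],"dr": [0,0,0]},{"hand": 1,"dp": [0,0.9,-0.9],"dr": [0,0,0]},{"hand": 1,"dp": [0,1,-1],"dr": [0,0,0]}])

```text
time: 31.5
tool_pos: [523.4, 127.8, 192.9]
tool_rot: [0.271, 0.653, -0.271, 0.653]
ft_force: [-0.1, -0.9, -0.2]
width: 55.3
```

jog_arm(motion=[{"hand": 1,"dp": [0.01,0.07,-0.07],"dr": [0.04,0,0]},{"hand": 1,"dp": [0.01,0.14,-0.14],"dr": [0.08,0,0]},{"hand": 1,"dp": [0.02,0.21,-0.21],"dr": [0.13,0,0]},{"hand": 1,"dp": [0.02,0.28,-0.29],"dr": [0.17,0,0]},{"hand": 1,"dp": [0.03,0.36,-0.37],"dr": [0.22,0,0]},{"hand": 1,"dp": [0.03,0.44,-0.45],"dr": [0.26,0,0]},{"hand": 1,"dp": [0.04,0.52,-0.53],"dr": [0.3,0,0]},{"hand": 1,"dp": [0.04,0.6,-0.62],"dr": [0.35,0,0]},{"hand": 1,"dp": [0.05,0.67,-0.69],"dr": [0.389,0,0]},{"hand": 1,"dp": [0.05,0.67,-0.69],"dr": [0.389,0,0]}])

```text
time: 32.5
tool_pos: [521.9, 205.7, 188.7]
tool_rot: [0.454, 0.542, -0.454, 0.542]
ft_force: [-0.1, 0.5, -0.9]
width: 55.0
```

Run:
```python
from h import *
plan([(522.6,205,159,10)])
z=robot.state()['tool_pos'][2]-3.4+26
print(z,proj('side',(521.5,202.6,z)))
a=robot.get_image('side')[100:200,200:320,::-1]
cv2.imwrite('pics/s5.png',cv2.convertScaleAbs(cv2.resize(a,None,fx=5,fy=5,interpolation=cv2.INTER_CUBIC),alpha=1.4))
u,v=proj('side',(521.5,202.6,z)).round().astype(int); disc('side',u,v,z,(80,90,100,110,120))
```

```text
now 32.5 [521.9 205.7 188.7] yaw 10.07 down [-0.  0. -1.] F [-0.1  0.5 -0.9] w 55.0
[522.6 205.  159.   10. ] dp [0.371 0.007 0.01 ] dr 0.001
211.27998166545143 [253.21717931 138.87110614]
80 [253.46 134.01] [  65   77 3789] [array([527.8, 236.7]), array([527.2, 233.1]), array([526.7, 229.4])]
90 [253.03 139.  ] [  62   34 1632] [array([521.3, 205.5]), array([520.8, 201.9]), array([520.3, 198.4])]
100 [253.03 139.01] [  60   32 1495] [array([521.3, 205.4]), array([520.8, 201.9]), array([520.3, 198.3])]
110 [253.04 139.02] [  58   30 1382] [array([521.3, 205.4]), array([520.8, 201.8]), array([520.3, 198.3])]
120 [253.03 139.01] [  56   29 1263] [array([521.3, 205.4]), array([520.8, 201.9]), array([520.3, 198.3])]
```

View pics/s5.png

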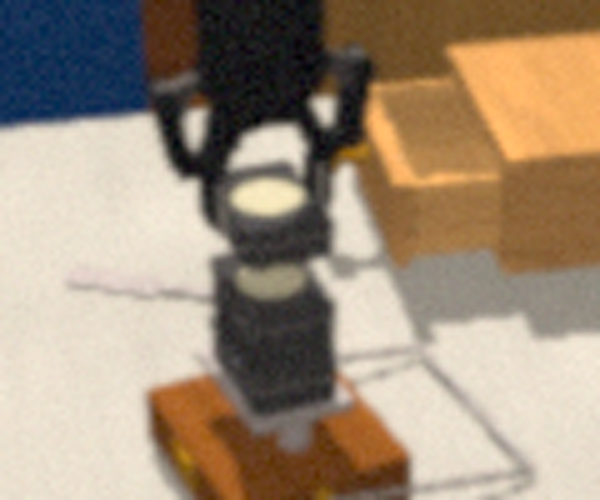

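The shallow tin hangs 1 mm from true over the deep tin. I'll lower it.

jog_arm(motion=[{"hand": 1,"dp": [0.05,0.01,0],"dr": [0,0,0]},{"hand": 1,"dp": [0.1,0.01,0],"dr": [0,0,0]},{"hand": 1,"dp": [0.15,0.01,0],"dr": [0,0,0]},{"hand": 1,"dp": [0.2,0.01,0],"dr": [0,0,0]},{"hand": 1,"dp": [0.25,0.01,0],"dr": [0,0,0]},{"hand": 1,"dp": [0.3,0.01,0],"dr": [0,0,0]},{"hand": 1,"dp": [0.34,0.01,0],"dr": [0,0,0]},{"hand": 1,"dp": [0.37,0.01,0],"dr": [0,0,0]},{"hand": 1,"dp": [0.39,0.01,0],"dr": [0,0,0]},{"hand": 1,"dp": [0.395,0.01,0],"dr": [0,0,0]}])

```text
time: 33.6
tool_pos: [523.0, 203.9, 157.2]
tool_rot: [0.455, 0.542, -0.455, 0.542]
ft_force: [-0.7, -0.5, -0.5]
width: 54.9
```

jog_arm(motion=[{"hand": 1,"dp": [0.005,0,0],"dr": [0,0,0]},{"hand": 1,"dp": [0.01,0,0],"dr": [0,0,0]},{"hand": 1,"dp": [0.015,0,0],"dr": [0,0,0]},{"hand": 1,"dp": [0.02,0,0],"dr": [0,0,0]},{"hand": 1,"dp": [0.02,0,0],"dr": [0,0,0]},{"hand": 1,"dp": [0.02,0,0],"dr": [0,0,0]},{"hand": 1,"dp": [0.02,0,0],"dr": [0,0,0]},{"hand": 1,"dp": [0.02,0,0],"dr": [0,0,0]},{"hand": 1,"dp": [0.02,0,0],"dr": [0,0,0]},{"hand": 1,"dp": [0.02,0,0],"dr": [0,0,0]}])

```text
time: 34.6
tool_pos: [523.2, 204.0, 155.8]
tool_rot: [0.455, 0.542, -0.455, 0.542]
ft_force: [0.2, -0.1, 2.2]
width: 55.1
```

jog_arm(motion=[{"hand": 1,"dp": [0.02,0,0],"dr": [0,0,0]},{"hand": 1,"dp": [0.04,0,0],"dr": [0,0,0]},{"hand": 1,"dp": [0.06,0,0],"dr": [0,0,0]},{"hand": 1,"dp": [0.08,0,0],"dr": [0,0,0]},{"hand": 1,"dp": [0.1,0,0],"dr": [0,0,0]},{"hand": 1,"dp": [0.12,0,0],"dr": [0,0,0]},{"hand": 1,"dp": [0.13,0,0],"dr": [0,0,0]},{"hand": 1,"dp": [0.14,0,0],"dr": [0,0,0]},{"hand": 1,"dp": [0.15,0,0],"dr": [0,0,0]},{"hand": 1,"dp": [0.15,0,0],"dr": [0,0,0]}])

```text
time: 35.6
tool_pos: [523.2, 204.0, 144.1]
tool_rot: [0.455, 0.542, -0.455, 0.541]
ft_force: [-1.7, -0.4, 7.8]
width: 54.9
```

Run:
```python
from h import *
for _ in range(4):
    plan([]); robot.get_image('top')
disc('side',253,149,178-12,(90,100,110,120))
```

```text
now 35.6 [523.2 204.  144.1] yaw 9.96 down [ 0.  0. -1.] F [-1.7 -0.4  7.8] w 54.9
now 35.65 [523.2 204.  144.1] yaw 9.96 down [ 0.  0. -1.] F [-3.   0.1  8. ] w 55.1
now 35.7 [523.2 204.  144.1] yaw 9.96 down [ 0.  0. -1.] F [-2.2 -0.4  8.1] w 54.9
now 35.75 [523.1 204.  144.1] yaw 9.97 down [ 0.  0. -1.] F [-3.  -0.9  8.4] w 54.7
90 [253.84 151.67] [  60   35 1664] [array([522.4, 205.4]), array([521.9, 202. ]), array([521.4, 198.7])]
100 [253.89 151.67] [  59   33 1522] [array([522.5, 205.3]), array([522., 202.]), array([521.5, 198.7])]
110 [253.88 151.67] [  57   32 1401] [array([522.5, 205.3]), array([522., 202.]), array([521.5, 198.7])]
120 [253.87 151.66] [  55   30 1290] [array([522.4, 205.4]), array([522. , 202.1]), array([521.5, 198.7])]
```

jog_arm(motion=[{"hand": 1,"dp": [0.01,0,0],"dr": [0,0,0]},{"hand": 1,"dp": [0.02,0,0],"dr": [0,0,0]},{"hand": 1,"dp": [0.03,0,0],"dr": [0,0,0]},{"hand": 1,"dp": [0.04,0,0],"dr": [0,0,0]},{"hand": 1,"dp": [0.045,0,0],"dr": [0,0,0]},{"hand": 1,"dp": [0.045,0,0],"dr": [0,0,0]},{"hand": 1,"dp": [0.045,0,0],"dr": [0,0,0]},{"hand": 1,"dp": [0.045,0,0],"dr": [0,0,0]},{"hand": 1,"dp": [0.045,0,0],"dr": [0,0,0]},{"hand": 1,"dp": [0.045,0,0],"dr": [0,0,0]}])

```text
time: 36.85
tool_pos: [523.2, 204.0, 140.7]
tool_rot: [0.455, 0.542, -0.455, 0.541]
ft_force: [-2.9, -0.5, 10.4]
width: 54.9
```

Run:
```python
from h import *
for _ in range(3):
    plan([]); robot.get_image('top')
a=robot.get_image('side')[125:200,205:305,::-1]
cv2.imwrite('pics/s6.png',cv2.convertScaleAbs(cv2.resize(a,None,fx=8,fy=8,interpolation=cv2.INTER_CUBIC),alpha=1.4))
disc('side',254,151,178-15.5,(100,110,120))
```

```text
now 36.85 [523.2 204.  140.7] yaw 9.96 down [ 0.  0. -1.] F [-2.9 -0.5 10.4] w 54.9
now 36.9 [523.2 204.  140.7] yaw 9.97 down [ 0.  0. -1.] F [-2.3 -1.1 10.2] w 54.8
now 36.95 [523.2 204.  140.7] yaw 9.96 down [ 0.  0. -1.] F [-2.9 -0.2  9.6] w 54.8
100 [253.98 152.57] [  58   33 1536] [array([522.7, 205.7]), array([522.3, 202.4]), array([521.8, 199.1])]
110 [253.98 152.55] [  57   31 1411] [array([522.7, 205.7]), array([522.3, 202.4]), array([521.8, 199.1])]
120 [253.99 152.56] [  56   29 1294] [array([522.8, 205.7]), array([522.3, 202.4]), array([521.8, 199.1])]
```

View pics/s6.png

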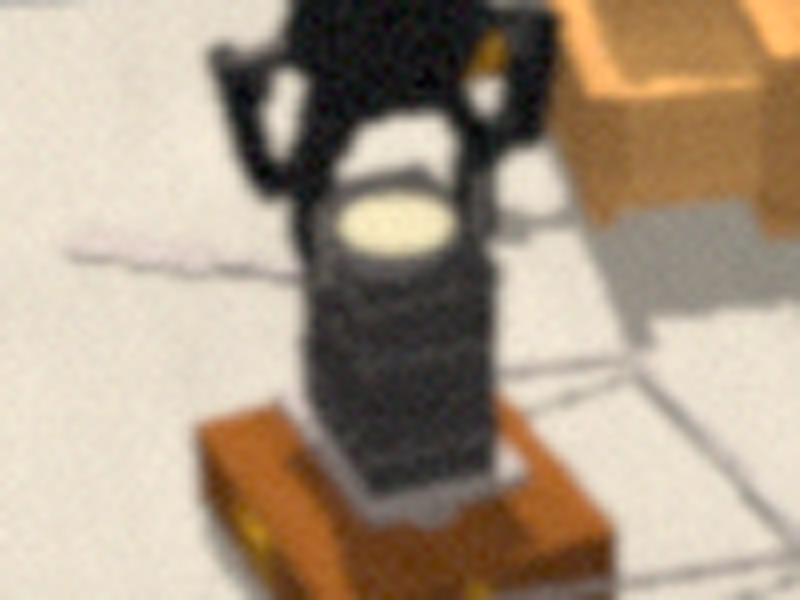

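The column stands straight on a visibly lowered seat, with the shallow disc at about (254,152.6). The push is a steady 10 N at about 15 mm of travel, so I'm handing in.

Run:
```python
from h import *
print(robot.finish_job())
plan([])
```

```text
the job is handed in; nothing more can be done
None
the job is handed in; nothing more can be done
```

The column is stacked, and I handed the job in at about 37 s with the arm still pressing it. The deep tin is on the base tin and was let go. The shallow tin is on the deep one, still held in the gripper at 50 N, and I pressed down through it.

**Last checks**
- **Push:** it stayed between 9.6 and 10.4 N. From the tool's height the seat is about 15 mm down, the middle of the 9–21 mm band, and far from bottoming.
- **Alignment:** in the side camera the deep tin sits about 1 mm from the base tin, and the shallow tin about 1 mm from the deep one. The last picture shows the column straight.

**Not confirmed or in disagreement**
- **Pointer not seen:** I never saw the brass pointer between the marks, so the seat travel comes only from the tool's height and the force.
- **Top view:** the arm hid the column from the top camera after stacking, so alignment rests on the side camera.
- **Cameras:** the two disagreed by a steady 4 mm, so I compared the tins within one camera.
- **Sideways force:** about 3 N remains across the column while pressing, so the push is not perfectly vertical.
- **Bystanders:** my path stayed clear of the neck, key cups and slick, but I did not measure their positions again at the end.

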